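# Set the slicing guide: dial to the tab, length stop held at the marker, cam lever closed

## Task

Set up the slicing guide: first turn its dial until the white pointer lines up with the raised tab on the ring round it. Then take the cam lever that stands up from the sliding leg, draw the leg out along the guide until its index is level with the little marker clip on the front edge, and, holding the leg there against its spring, swing the lever over, away from you, until it is fully closed. Finish still holding the lever, with the leg at its marker and the lever shut; leave the things round about alone.

Things in the scene. Friction and masses are not known exactly. Their poses are not given: they have to be found in the camera images.
- guide: the slicing guide: a pale wooden board 120 x 320 mm, top 16 mm above the worktop, fixed to the worktop; origin at the centre of its underside; its long axis is its y (dial at the -y end, leg comes out at the +y end), its x points to the far side, z up. Two low aluminium rails (tops at 26 mm) carry the leg; an aluminium bridge, 36 mm high, crosses the +y end.
- dial_axis (a point): point on the dial's axis of rotation, which is vertical, at the top of its grip bar; on the guide at (0, -112, 72) mm. The ring and dial stand on a grey housing, 94 x 88 mm, 30 mm high.
- dial (a joint): angle of the dial, rad; grows anticlockwise seen from above; turns by -3 to 3, stiff enough (0.04 N m) to stay where it is left. The black dial has a 60 mm wide skirt, top at height 40 mm, and on it an upright grip bar 40 mm long, 14 mm thick, from 40 to 72 mm high; the bar lies along the line from the axis to the pointer.
- dial_tip (a point): point in line with the dial's white pointer line, 36 mm from its axis, at height 41 mm; turns with the dial. The pointer lies to the -x side of the axis.
- tab (a point): top of the raised steel tab (11 x 4 mm) on the 84 mm ring under the dial, 36 mm from the dial's axis, at height 41 mm; the ring is fixed. The dial is set when dial_tip is at this point; turn by 0.5 to 1.4 rad, anticlockwise.
- leg: the sliding leg: flat steel bar with a stop plate (70 mm wide, 61 mm high, 188 mm to +y) at its outer end and a grey carriage (34 x 44 mm, top 65 mm high) with the cam lever; axes as the guide's; origin under the carriage, 18 mm up. Slides to the guide's +y, 125 mm at most, from its inner stop, where it starts; a spring always draws it back (3 N in, 6 N out), lever closed or not.
- leg_index (a point): tip of the thin steel index finger on the robot's side of the carriage, 42 mm to -x of the leg's origin, same y; moves with the leg.
- mark (a point): point of the marker clip (small upright steel plate 4 mm thick on a clip on the guide's front edge) facing the index; its y axis is the guide's y. The leg is at length when leg_index and mark have the same position along the guide's y. 50 to 105 mm from the leg's start.
- lever_pivot (a point): the lever's hinge axis, on the leg, 58 mm above the worktop; the axis runs along the guide's y.
- lever_head (a point): centre of the lever's round black head, 70 mm from the pivot: a disc 24 mm in diameter, 18 mm thick between two flat faces that look along the guide's +y and -y (grip these); between head and pivot a steel blade 14 mm wide (along y), 9 mm thick.
- lever (a joint): angle of the cam lever, rad: 0 straight up, 1.4 the closed stop, where it lies to the guide's +x side, 10 degrees above level, head 70 mm above the worktop. Starts 0 to 0.25. Its friction (0.12 N m, about 2 N at the head) keeps it where it is left. No spring in it. The head must turn in the grip: with a firm grip it lags, so press on down to the stop.
- salt_shaker: bystander: glass salt shaker with steel top, 47 x 47 x 112 mm, origin under its centre; loose, to be left alone
- spice_a: bystander: small spice jar with red cap, 45 x 45 x 108 mm, origin under its centre; loose, to be left alone
- tape_roll: bystander: roll of tan tape lying flat, 104 mm across, 25 mm high, origin under its centre; loose, to be left alone

How it is judged:
By the outcome, as a careful person would: the job done as asked, in the order asked, and still so for the second after the job is handed in, while the arm keeps its last pose, push and grip.
It also fails if it takes over 53 s, if anything falls off the work surface, if the arm or the gripper's body presses on something with over 40 N, if the wrist force passes 120 N, or if a joint passes its speed limit or range.

## Robot

A 6-joint arm with a two-finger parallel gripper is mounted at the origin on a cart in front of the work surface, level with it; the furniture and walls round the work are solid. World frame = base frame: x ahead of the robot, y to its left, z up, the work surface at z = 0. Lengths are in m, angles in rad, forces in N, time in s.
With the tool pointing down it reaches from about 0.4 to 0.825 m from the base axis. Payload 7 kg.
Tool frame: the origin (TCP) lies at the very end of the fingers, on their centre line; the grasp point (between the pads) lies 19 mm behind it; z points along the fingers, y is the line along which they close (so a half turn about z gives the same grasp; the last joint's range is limited). The gripper opens to 88 mm and grips with 3 to 60 N. Pads are 19 mm wide; open, the fingers measure 130 mm over their backs; the gripper's body (78 mm by 193 mm) begins 47 mm behind the grasp point.
Start: joints at [1.505, 0.359, 0.012, 0, -1.224, -0.288], TCP at [0.234, 0.633, 0.19] pointing down, gripper open.
Joint ranges: [-3.07, 3.07], [-1.43, 2.12], [-1.02, 1.25], [-3.03, 1.67], [-3.05, -0], [-3.03, 3.03]. Speed limits (rad/s): [2.39, 2.39, 3.01, 3.14, 3.14, 3.14].

## Interface

Orientations are given as [roll, pitch, yaw] about the fixed x, y, z axes, in that order (R = Rz(yaw) Ry(pitch) Rx(roll)).
In Python, from station import arm, vision gives the robot as it stands. The module is installed in compiled form; this text tells all that it offers.
- The arm moves only by the tool jog_arm, never from a script. Its argument "steps" is a list that holds one entry, the list of rows, each a list of 7 numbers: the closure in counts, from 0 (fully open) to 255 (shut), then the shift along the tool's x, y, z scaled (see below), then the turn, a rotation vector about the tool's x, y, z scaled (see below). In form: [[[grip, dx, dy, dz, rx, ry, rz], ...]]. A call has 1 to 8 rows; each row is the pose to reach, as a shift and turn from the pose commanded when the call began, along the tool's axes at that moment; what a row does not reach only later rows make up. The controller multiplies each number of a shift by 250 mm and each number of a turn by 45 degrees. A row lasts 1/10 s, in which the tool goes at most 50 mm and 8.59 degrees, less where a joint would pass 70% of its speed; a pose out of reach is approached as far as the arm can. A call with a number of a shift or a turn outside -1 to 1 is refused whole. A call with a gripper value outside its range is refused whole. The fingers move at their own pace and stop on an object; "newtons" is the grip in N (left out, the last holds). Time passes only in rows, so rows that repeat a pose let the fingers close. It gives the time, the measured TCP pose, the force, the opening and the grip force at its end, in the units of the state.
- arm.get_state(): the state, without advancing time (a new reading comes with each control period).
- vision.grab_frame(name): name is "scene" or "top" or "wrist"; returns a dict with "color" (480x640x3 uint8, red, green, blue), "vfov" (degrees; the focal length in pixels is half the picture's height over the tangent of half this angle, whatever the lens; pixels are square), "cx", "cy" (the principal point, pixels), "extrinsics" (4x4, takes a point from world to camera coordinates). Camera axes: x right, y down, z forward; pixel columns grow to the right and rows downward; lengths in m; the calibration is good to about 2 mm. A picture is of the moment at which its call begins. There is no depth.
- arm.job_done(): hands the job in; it is judged then, once.
The state is a dict: "t": time; "q": joint angles; "qd": joint speeds; "joint_efforts": joint torques, N m; "eef_pos": TCP position; "ee_rot": TCP orientation; "force": force on the tool from outside, world axes, zero at the start; "moment": the same for the moment, N m; "width": finger opening in m; "gripper_force": force on a finger pad.
Only numpy, scipy, OpenCV 4.12 (cv2) and the standard library are available. Lean on these libraries where they do the work, as an engineer would, in place of code of your own. Each camera call takes 0.05 s, during which the arm holds its last target. There are 200 camera calls.

## Working session

There is one attempt and no reset: what is moved stays moved. The work goes in short steps, Python scripts to look and compute and a tool call to move; the robot and the scene stay as the last step left them, time stands still between calls to the robot, and variables do not carry over. Pictures are saved under pics/ and viewed, at most 10 in all, crops included, and the job is handed in when it is done.

Besides the shell and the picture viewer there is one more tool, called in YAML: its name, and indented under it one key for each argument. jog_arm: Moves the arm, as the interface text tells. Its arguments: {"type":"object","properties":{"steps":{"type":"array","items":{"type":"array","items":{"type":"array","items":{"type":"number"}}}},"newtons":{"type":"number"}},"required":["steps"]}

```bash
mkdir -p pics; python3 - <<'E'
from station import arm, vision
import cv2, numpy as np, pickle
for n in ("scene","top"):
    f=vision.grab_frame(n); pickle.dump(f,open(n+".pkl","wb"))
    cv2.imwrite(f"pics/{n}0.png",f["color"][:,:,::-1])
    print(n,f["vfov"],f["cx"],f["cy"],np.round(f["extrinsics"],3).tolist())
s=arm.get_state();print(s)
E
```

```text
scene 55.40146520996322 316.1501909449796 246.20558751731298 [[-0.905, -0.426, -0.004, 0.425], [-0.242, 0.523, -0.817, 0.316], [0.35, -0.739, -0.576, 0.781], [0.0, 0.0, 0.0, 1.0]]
top 47.3495334668666 321.36841684240363 240.29038900157133 [[-0.112, -0.994, -0.001, -0.124], [-0.97, 0.11, -0.216, 0.594], [0.215, -0.024, -0.976, 1.051], [0.0, 0.0, 0.0, 1.0]]
{'t': 0.1, 'q': array([ 1.50509304e+00,  3.59338578e-01,  1.11679082e-02, -3.12356344e-04,
       -1.22408967e+00, -2.88085962e-01]), 'qd': array([ 0.00042928, -0.00174093,  0.00329216,  0.00101012, -0.0004949 ,
        0.00122178]), 'joint_efforts': array([-8.14312807e-04, -5.84162879e+01,  2.93752849e+01,  7.01546788e+00,
        1.01720323e-02, -4.87696207e-05]), 'eef_pos': array([0.23372526, 0.63273187, 0.18950823]), 'ee_rot': array([ 3.14010553e+00, -1.34442559e-04, -3.53895502e-01]), 'force': array([-0.16349995,  1.32731398,  0.08991905]), 'moment': array([-0.00640194, -0.01662086,  0.01367242]), 'gripper_force': 0.0, 'width': 0.08745530211917109}
```

View pics/scene0.png

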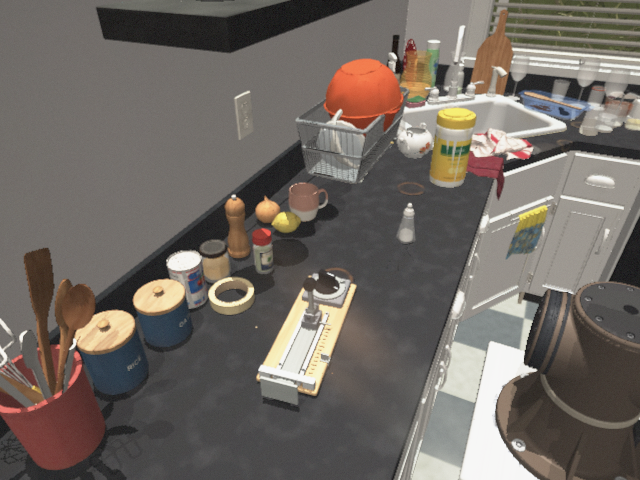

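View pics/top0.png

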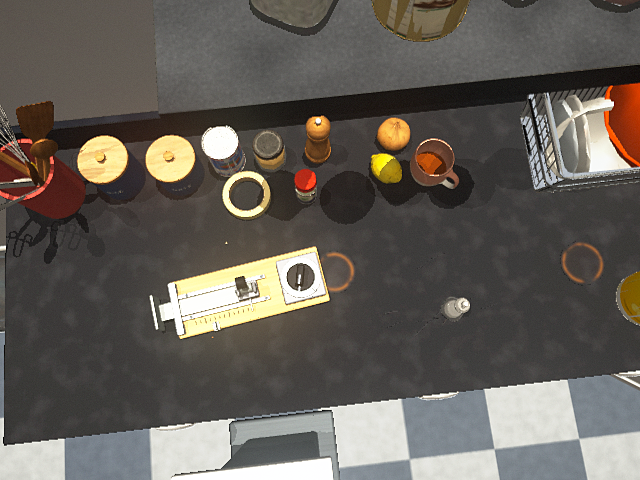

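The scene view shows the guide at about (310,335), with the stop plate near (280,388). In the top view the guide spans (165..328, 247..338), with the dial at (302,278), the lever head at about (242,283) and the clip at about (216,326). Next I'll zoom in.

```bash
cat > h.py <<'E'
import cv2, numpy as np, pickle
def K(f):
    F=240/np.tan(np.radians(f["vfov"]/2)); return np.array([[F,0,f["cx"]],[0,F,f["cy"]],[0,0,1]])
def ray(f,uv):
    E=np.array(f["extrinsics"]);R=E[:3,:3];c=-R.T@E[:3,3]
    return c,R.T@np.linalg.inv(K(f))@np.array([uv[0],uv[1],1.])
def plane(f,uv,z):
    c,d=ray(f,uv); return c+d*(z-c[2])/d[2]
def proj(f,p):
    E=np.array(f["extrinsics"]);q=K(f)@(E[:3,:3]@np.array(p,float)+E[:3,3]);return q[:2]/q[2]
def tri(obs):
    A=[];b=[]
    for f,uv in obs:
        c,d=ray(f,uv);d=d/np.linalg.norm(d);M=np.eye(3)-np.outer(d,d);A.append(M);b.append(M@c)
    return np.linalg.lstsq(np.vstack(A),np.hstack(b),rcond=None)[0]
E
python3 - <<'E'
from h import *
f=pickle.load(open("top.pkl","rb"));im=f["color"]
hsv=cv2.cvtColor(im,cv2.COLOR_RGB2HSV)
m=cv2.inRange(hsv,(12,60,100),(32,255,255));m[:235]=0;m[345:]=0;m[:,:150]=0;m[:,331:]=0
p=np.argwhere(m)[:,::-1]
W=np.array([plane(f,q,.016)[:2] for q in p])
r=cv2.minAreaRect((W*1000).astype(np.float32));print(r,cv2.boxPoints(r))
h=cv2.convexHull(p.astype(np.int32));print(len(p))
c=cv2.resize(im[235:345,145:340],None,fx=4,fy=4,interpolation=cv2.INTER_CUBIC)
cv2.imwrite("pics/c1.png",c[:,:,::-1])
E
```

```text
((513.66552734375, -37.65283203125), (195.28370666503906, 340.6687927246094), 3.385357141494751) [[ 406.1356   126.61845]
 [ 426.25253 -213.45586]
 [ 621.19543 -201.9241 ]
 [ 601.0785   138.15019]]
4332
```

View pics/c1.png

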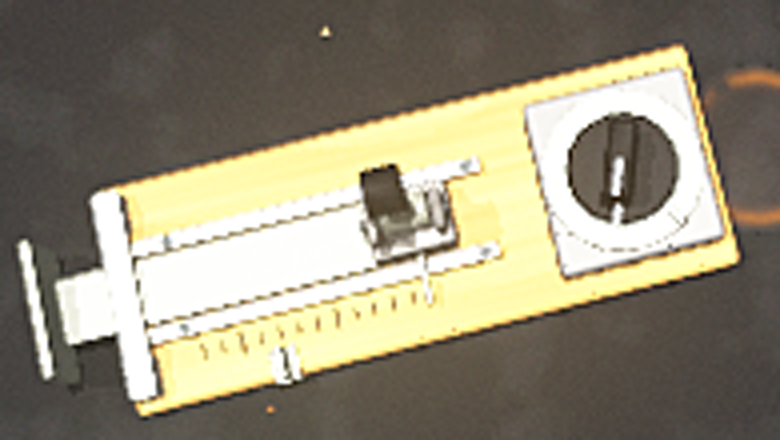

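```bash
python3 - <<'E'
from h import *
f=pickle.load(open("top.pkl","rb"))
C=np.array([[140,413],[739,262],[685,45],[98,195]])/4+[145-.4,235-.4]
L=np.array([[-60,160],[-60,-160],[60,-160],[60,160]])/1000
W=np.array([plane(f,c,.016)[:2] for c in C])
lm=L.mean(0);wm=W.mean(0)
U,S,Vt=np.linalg.svd((L-lm).T@(W-wm));R=(U@Vt).T
yaw=np.arctan2(R[1,0],R[0,0]);print("center",wm,"yaw",yaw,"res mm",((L@R.T+wm-W)*1000).round(1).tolist())
def g2w(p): return np.r_[R@np.array(p[:2])+wm,p[2]]
print("dial",g2w([0,-.112,.072]))
px=lambda a,b:np.array([a,b])/4+[144.6,234.6]
def loc(a,b,z): return (R.T@(plane(f,px(a,b),z)[:2]-wm)*1000).round(1)
print("pointer tip",loc(618,217,.040),"tab",loc(683,218,.041),"dial c",loc(622,167,.040))
print("clip",loc(287,360,.03),"idx",loc(429,300,.03),"head",loc(382,178,.125))
for p in ([0,-.112,.072],): print(proj(f,g2w(p)))
E
```

```text
center [ 0.49583438 -0.02854481] yaw 0.1376169894830832 res mm [[-2.0, 1.0], [-0.5, -2.1], [0.6, -0.8], [1.9, 2.0]]
dial [ 0.51119888 -0.13948593  0.072     ]
pointer tip [ -24.1 -102.9] tab [ -32.9 -134.9] dial c [   0.5 -111. ]
clip [-52.   77.8] idx [-40.2   1.1] head [10.1  0.4]
[300.01753005 274.02449313]
```

```bash
cat >> h.py <<'E'
from scipy.spatial.transform import Rotation as Ro
GY=0.1376; GC=np.array([0.4958,-0.0285])
def g2w(p):
    c,s=np.cos(GY),np.sin(GY); return np.r_[GC+np.array([[c,-s],[s,c]])@np.array(p[:2]),p[2]]
def to(pos,rpy,st=None):
    "jog numbers (unclipped) from measured state to the target"
    from station import arm
    st=st or arm.get_state(); R0=Ro.from_euler('xyz',st["ee_rot"])
    d=R0.inv().apply(np.array(pos)-st["eef_pos"])/.25
    r=(R0.inv()*Ro.from_euler('xyz',rpy)).as_rotvec()/np.radians(45)
    return np.round(d,3),np.round(r,3)
E
python3 -c "
from h import *
print(to([.49,-.14,.26],[np.pi,0,-3.32]))"
```

```text
(array([ 2.033,  2.545, -0.278]), array([-0.000e+00, -3.000e-03,  3.777e+00]))
```

jog_arm:
  steps:
    - [[0,0.05,0.06,-0.28,0,0,0.15],[0,0.8,1.0,-0.28,0,0,0.95],[0,0.8,1.0,-0.28,0,0,0.95],[0,0.8,1.0,-0.28,0,0,0.95],[0,0.8,1.0,-0.28,0,0,0.95],[0,0.8,1.0,-0.28,0,0,0.95],[0,0.8,1.0,-0.28,0,0,0.95],[0,0.8,1.0,-0.28,0,0,0.95]]

```text
t: 0.9
eef_pos: [0.3355, 0.3253, 0.2613]
ee_rot: [-3.141, 0.001, -1.102]
force: [0.4, 0.8, 0.9]
width: 0.0878
gripper_force: 0.0
```

```bash
python3 -c "
from h import *
print(to([.49,-.14,.26],[np.pi,0,-3.32]))
from station import arm;print(arm.get_state()['q'])"
```

```text
(array([1.94 , 0.289, 0.003]), array([0.000e+00, 2.000e-03, 2.824e+00]))
[ 1.19305101e+00 -3.47659341e-02 -3.06737980e-01  3.22414032e-05
 -1.29768213e+00 -7.24604504e-01]
```

```bash
python3 -c "
from h import *
print(to([.47,-.14,.26],[np.pi,0,-.18]))"
```

```text
(array([1.904, 0.36 , 0.003]), array([-1.000e-03,  0.000e+00, -1.174e+00]))
```

jog_arm:
  steps:
    - [[0,1.0,0.19,0,0,0,-0.6],[0,1.0,0.19,0,0,0,-0.6],[0,1.0,0.19,0,0,0,-0.6],[0,1.0,0.19,0,0,0,-0.6],[0,1.0,0.19,0,0,0,-0.6],[0,1.0,0.19,0,0,0,-0.6]]

```text
t: 1.5
eef_pos: [0.406, 0.0818, 0.2603]
ee_rot: [3.141, -0.0, -0.631]
force: [-0.7, 0.4, -0.0]
width: 0.0871
gripper_force: 0.0
```

```bash
python3 -c "
from h import *
print(to([.47,-.14,.26],[np.pi,0,-.18]))"
```

```text
(array([0.73 , 0.565, 0.001]), array([ 0.   ,  0.   , -0.574]))
```

jog_arm:
  steps:
    - [[0,0.73,0.57,0,0,0,-0.57],[0,0.73,0.57,0,0,0,-0.57],[0,0.73,0.57,0,0,0,-0.57],[0,0.73,0.57,0,0,0,-0.57],[0,0.73,0.57,0,0,0,-0.57],[0,0.73,0.57,0,0,0,-0.57],[0,0.73,0.57,0,0,0,-0.57]]

```text
t: 2.2
eef_pos: [0.4697, -0.1392, 0.2594]
ee_rot: [3.141, 0.002, -0.185]
force: [-0.3, 0.4, -1.1]
width: 0.0878
gripper_force: 0.0
```

```bash
python3 - <<'E'
from h import *
from station import vision
f=vision.grab_frame("wrist");pickle.dump(f,open("w1.pkl","wb"));cv2.imwrite("pics/w1.png",f["color"][:,:,::-1])
print(proj(f,g2w([0,-.112,.072])),proj(f,g2w([0,-.112,.04])))
E
```

```text
[310.04370236 164.32765774] [310.44931126 161.59463985]
```

View pics/w1.png

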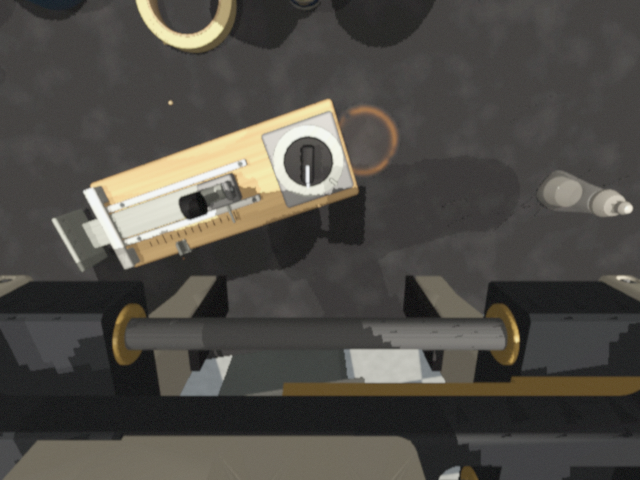

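The wrist view shows the dial at (308,162) with its pointer running down to about (308,187). The tab looks to be at about (334,183). I'll crop in and rectify onto the z=41 mm plane.

```bash
python3 - <<'E'
from h import *
f=pickle.load(open("w1.pkl","rb"))
# rectified patch in guide frame, 8 px/mm... x_img = -guide y, y_img = -guide x  (plane z=.041)
src=[];dst=[]
for gx,gy in [(-.05,-.162),(-.05,-.062),(.05,-.162),(.05,-.062)]:
    src.append(proj(f,g2w([gx,gy,.041])));dst.append([(-gy-.062)*6000,(.05-gx)*6000])
H=cv2.getPerspectiveTransform(np.float32(src),np.float32(dst))
cv2.imwrite("pics/r1.png",cv2.warpPerspective(f["color"],H,(600,600),flags=cv2.INTER_CUBIC)[:,:,::-1])
E
```

```text
(no output)
```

View pics/r1.png

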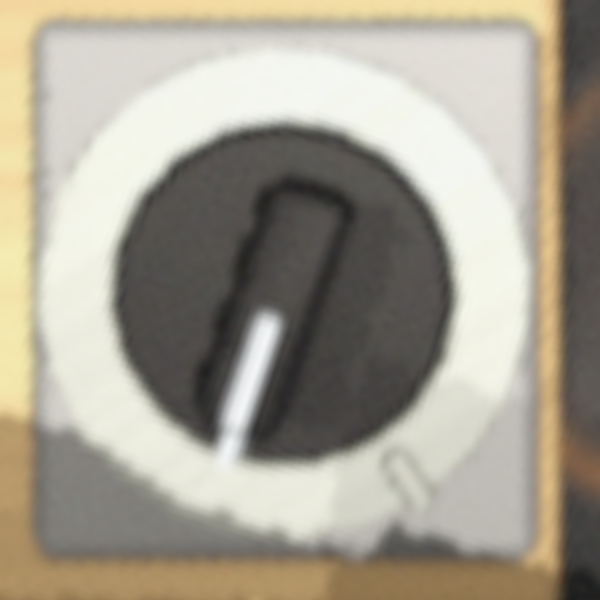

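```bash
python3 - <<'E'
from h import *
f=pickle.load(open("w1.pkl","rb"));t=pickle.load(open("top.pkl","rb"))
c,s=np.cos(GY),np.sin(GY)
w2g=lambda p:(np.r_[np.array([[c,s],[-s,c]])@(p[:2]-GC),p[2]]*1000).round(1)
print("head",w2g(tri([(f,(193,205)),(t,(240.1,279.1))])))
P=g2w([.0007,-.1103,.12]);print(P,to(P,[np.pi,-.436,.07]))
E
```

```text
head [  6.1  -2.3 142.6]
[ 0.51162282 -0.13766143  0.12      ] (array([ 0.166, -0.032,  0.558]), array([ 0.07 ,  0.554, -0.318]))
```

jog_arm:
  steps:
    - [[0,0.17,-0.03,0.4,0.07,0.55,-0.32],[0,0.17,-0.03,0.56,0.07,0.55,-0.32],[0,0.17,-0.03,0.56,0.07,0.55,-0.32],[0,0.17,-0.03,0.56,0.07,0.55,-0.32],[0,0.17,-0.03,0.56,0.07,0.55,-0.32]]

```text
t: 2.75
eef_pos: [0.5058, -0.1367, 0.1146]
ee_rot: [-3.14, -0.429, 0.076]
force: [-0.4, 0.4, 0.6]
width: 0.0878
gripper_force: 0.0
```

```bash
python3 - <<'E'
from h import *
P=g2w([.0007,-.1103,.05]);print(P,to(P,[np.pi,-.436,.07]))
E
```

```text
[ 0.51162282 -0.13766143  0.05      ] (array([-0.087,  0.006,  0.244]), array([-0.005,  0.009,  0.007]))
```

jog_arm:
  steps:
    - [[0,-0.05,0.006,0.12,0,0,0],[0,-0.087,0.006,0.244,0,0,0],[0,-0.087,0.006,0.244,0,0,0],[120,-0.087,0.006,0.244,0,0,0],[255,-0.087,0.006,0.244,0,0,0],[255,-0.087,0.006,0.244,0,0,0],[255,-0.087,0.006,0.244,0,0,0],[255,-0.087,0.006,0.244,0,0,0]]
  newtons: 15

```text
t: 3.55
eef_pos: [0.5194, -0.1389, 0.0568]
ee_rot: [3.141, -0.436, 0.074]
force: [0.6, -0.5, -0.0]
width: 0.0531
gripper_force: 0.0
```

jog_arm:
  steps:
    - [[255,0,0,0,0,0,0],[255,0,0,0,0,0,0]]

```text
t: 3.75
eef_pos: [0.519, -0.139, 0.056]
ee_rot: [3.141, -0.434, 0.074]
force: [-0.7, -0.2, 0.2]
width: 0.0371
gripper_force: 0.0
```

jog_arm:
  steps:
    - [[255,-0.037,-0.006,0.009,0,0,0],[255,-0.037,-0.006,0.009,0,0,0],[255,-0.037,-0.006,0.009,0,0,0],[255,-0.037,-0.006,0.009,0,0,0],[255,-0.037,-0.006,0.009,0,0,0]]

```text
t: 4.25
eef_pos: [0.5119, -0.138, 0.0502]
ee_rot: [3.141, -0.435, 0.074]
force: [-0.1, -0.2, 0.1]
width: 0.0009
gripper_force: 0.0
```

```bash
python3 - <<'E'
from h import *
from station import vision,arm
ims=[]
for n in ("top","scene"):
    f=vision.grab_frame(n);pickle.dump(f,open(n+"2.pkl","wb"))
    u,v=proj(f,g2w([0,-.08,.07])).astype(int);print(n,u,v,proj(f,arm.get_state()["eef_pos"]))
    ims.append(cv2.resize(f["color"][v-65:v+65,u-65:u+65],(400,400),interpolation=cv2.INTER_CUBIC))
cv2.imwrite("pics/t2.png",np.hstack(ims)[:,:,::-1])
E
```

```text
top 284 278 [299.66584346 275.47809536]
scene 321 282 [325.1030813  281.10887177]
```

View pics/t2.png

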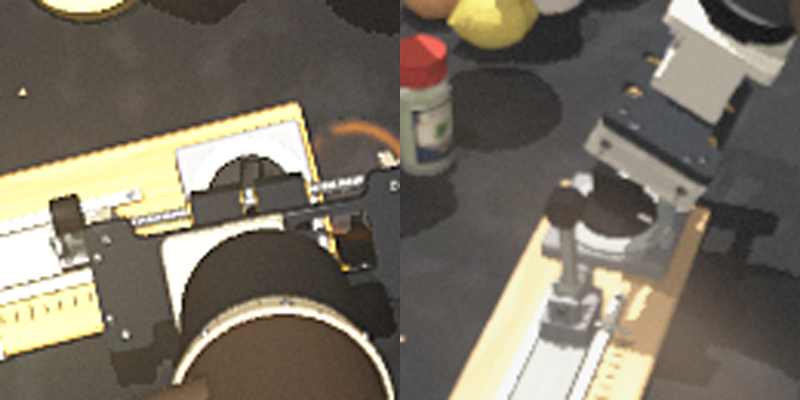

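The picture is ambiguous: the gripper body is over the dial, yet the reported opening is about 0. I'll check the wrist view.

```bash
python3 - <<'E'
from h import *
from station import vision,arm
f=vision.grab_frame("wrist");pickle.dump(f,open("w2.pkl","wb"));s=arm.get_state()
print(s["width"],s["gripper_force"],s["t"],s["eef_pos"],proj(f,s["eef_pos"]),proj(f,g2w([0,-.112,.072])),proj(f,g2w([0,-.112,.04])))
cv2.imwrite("pics/w2.png",f["color"][:,:,::-1])
E
```

```text
0.0005462838151280726 0.0 4.4 [ 0.51163031 -0.13798109  0.05008805] [318.23694671 265.70386477] [321.23263498 264.63659721] [320.38635244 267.4732596 ]
```

View pics/w2.png

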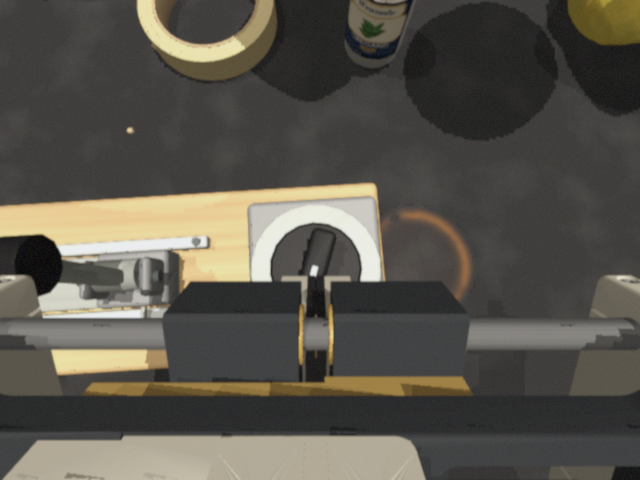

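```bash
python3 - <<'E'
from h import *
f1=pickle.load(open("w1.pkl","rb"));f2=pickle.load(open("w2.pkl","rb"))
E=f2["extrinsics"];R=Ro.from_euler('xyz',[3.141,-.435,.074]).as_matrix()
cam=-E[:3,:3].T@E[:3,3];p=np.array([.5116,-.138,.0501])
print("cam in tool",R.T@(cam-p),"cam z axis in tool",R.T@E[2,:3],f2["vfov"])
R1=Ro.from_euler('xyz',[3.141,.002,-.185]).as_matrix();p1=np.array([.4697,-.1392,.2594])
for dx in(-.0095,0,.0095):
  print(dx,[proj(f1,p1+R1@np.array([dx,s*.044,-.0])).round(0) for s in(-1,1)],[proj(f2,p+R@np.array([dx,0,-z])).round(0) for z in (0,.02,.04)])
# ring check in w2: project ring circle z=.036 extreme points, and bar corners
for b in (-17.5,-4,33):
  a=np.radians(b); print(b,[proj(f2,g2w([.0007-r*np.cos(a),-.1103-r*np.sin(a),.072])).round(0) for r in(-.02,0,.02)])
print([proj(f2,g2w([.0007+x,-.1103+y,.036])).round(0) for x,y in((.042,0),(-.042,0),(0,.042),(0,-.042))])
E
```

```text
cam in tool [ 0.07817692 -0.00158556 -0.1940157 ] cam z axis in tool [-2.88546999e-01 -4.43551463e-04  9.57465630e-01] 68.91509424407974
-0.0095 [array([245., 280.]), array([391., 280.])] [array([318., 280.]), array([318., 296.]), array([319., 314.])]
0 [array([244., 265.]), array([392., 265.])] [array([318., 266.]), array([319., 280.]), array([319., 297.])]
0.0095 [array([243., 250.]), array([393., 250.])] [array([318., 251.]), array([319., 263.]), array([319., 279.])]
-17.5 [array([327., 228.]), array([318., 264.]), array([309., 301.])]
-4 [array([318., 227.]), array([318., 264.]), array([318., 302.])]
33 [array([296., 234.]), array([318., 264.]), array([341., 294.])]
[array([313., 202.]), array([322., 335.]), array([251., 271.]), array([383., 263.])]
```

The camera and the empty closure agree: the real fingertips are about 36 mm short of the reported TCP, so the fingers closed above the bar. I'll open and advance along the tool axis, watching the force.

jog_arm:
  steps:
    - [[0,0,0,0,0,0,0],[0,0,0,0,0,0,0],[0,0,0,0,0,0,0],[0,0,0,0,0,0,0],[0,0,0,0,0,0,0],[0,0,0,0,0,0,0],[0,0,0,0.03,0,0,0],[0,0,0,0.05,0,0,0]]

```text
t: 5.2
eef_pos: [0.517, -0.1375, 0.0385]
ee_rot: [3.141, -0.435, 0.074]
force: [0.1, -0.1, -0.3]
width: 0.059
gripper_force: 0.0
```

jog_arm:
  steps:
    - [[0,0,0,0.015,0,0,0],[0,0,0,0.03,0,0,0],[0,0,0,0.03,0,0,0]]

```text
t: 5.5
eef_pos: [0.5193, -0.1375, 0.0311]
ee_rot: [3.141, -0.433, 0.075]
force: [-0.6, -1.1, -0.2]
width: 0.0827
gripper_force: 0.0
```

jog_arm:
  steps:
    - [[0,0,0,0.02,0,0,0],[0,0,0,0.04,0,0,0],[0,0,0,0.055,0,0,0],[255,0,0,0.055,0,0,0],[255,0,0,0.055,0,0,0],[255,0,0,0.055,0,0,0],[255,0,0,0.055,0,0,0],[255,0,0,0.055,0,0,0]]
  newtons: 15

```text
t: 6.3
eef_pos: [0.5258, -0.1382, 0.0204]
ee_rot: [-3.137, -0.433, 0.074]
force: [0.1, -0.4, -1.2]
width: 0.0531
gripper_force: 0.0
```

jog_arm:
  steps:
    - [[255,0,0,0,0,0,0],[255,0,0,0,0,0,0],[255,0,0,0,0,0,0],[255,0,0,0,0,0,0],[255,0,0,0,0,0,0],[255,0,0,0,0,0,0]]

```text
t: 6.9
eef_pos: [0.525, -0.1373, 0.0199]
ee_rot: [-3.137, -0.432, 0.077]
force: [-8.4, 14.5, 5.9]
width: 0.0138
gripper_force: 15.0
```

```bash
python3 - <<'E'
from h import *
c=np.array([.5088,-.1365])
for psi in (.077,.24,.4,.56,.714):
    print(psi,to([*(c+.0152*np.array([np.cos(psi),np.sin(psi)])),.020],[np.pi,-.433,psi]))
E
```

```text
0.077 (array([-0.003, -0.008, -0.002]), array([-0.005,  0.001, -0.   ]))
0.24 (array([-0.004, -0.018, -0.002]), array([ 0.082,  0.001, -0.189]))
0.4 (array([-0.006, -0.027, -0.003]), array([ 0.167,  0.   , -0.374]))
0.56 (array([-0.009, -0.036, -0.005]), array([ 0.252,  0.   , -0.559]))
0.714 (array([-0.014, -0.044, -0.007]), array([ 0.335, -0.   , -0.737]))
```

jog_arm:
  steps:
    - [[255,-0.003,-0.008,-0.002,0,0,0],[255,-0.003,-0.012,-0.002,0.04,0,-0.09],[255,-0.004,-0.018,-0.002,0.083,0,-0.189],[255,-0.005,-0.022,-0.002,0.125,0,-0.28],[255,-0.006,-0.027,-0.003,0.167,0,-0.374],[255,-0.006,-0.027,-0.003,0.167,0,-0.374]]

```text
t: 7.5
eef_pos: [0.5177, -0.1079, 0.0115]
ee_rot: [3.043, -0.427, 0.394]
force: [-0.6, -30.6, 13.8]
width: 0.0733
gripper_force: 15.1
```

```bash
python3 - <<'E'
from h import *
c=np.array([.5088,-.1365])
for psi in (.4,.56,.714):
    print(psi,to([*(c+.0152*np.array([np.cos(psi),np.sin(psi)])),.020],[np.pi,-.433,psi]))
E
```

```text
0.4 (array([-0.001,  0.095, -0.028]), array([ 0.128,  0.009, -0.007]))
0.56 (array([-0.001,  0.085, -0.03 ]), array([ 0.213,  0.018, -0.192]))
0.714 (array([-0.003,  0.076, -0.032]), array([ 0.294,  0.026, -0.371]))
```

```bash
python3 - <<'E'
from h import *
from station import vision,arm
w=vision.grab_frame("wrist");t=vision.grab_frame("top");s=vision.grab_frame("scene")
print({k:np.round(v,3) for k,v in arm.get_state().items()})
a=cv2.resize(w["color"][120:420,60:580],(520,300))
b=cv2.resize(t["color"][235:345,205:340],(368,300));c=cv2.resize(s["color"][220:350,240:400],(369,300))
im=np.zeros((600,740,3),np.uint8);im[:300,:520]=a;im[300:,:368]=b;im[300:,371:740]=c
cv2.imwrite("pics/m3.png",im[:,:,::-1])
E
```

```text
{'t': np.float64(7.65), 'q': array([ 0.161,  0.156, -0.973,  0.157, -0.005,  1.623]), 'qd': array([-0.002,  0.001,  0.001,  0.002,  0.001, -0.002]), 'joint_efforts': array([ 16.058, -22.974,  14.743,   4.198,   2.885,   0.383]), 'eef_pos': array([ 0.518, -0.108,  0.012]), 'ee_rot': array([ 3.044, -0.427,  0.391]), 'force': array([ -0.492, -30.531,  12.478]), 'moment': array([-10.244,  -0.599,  -5.213]), 'gripper_force': np.float64(15.124), 'width': np.float64(0.072)}
```

View pics/m3.png

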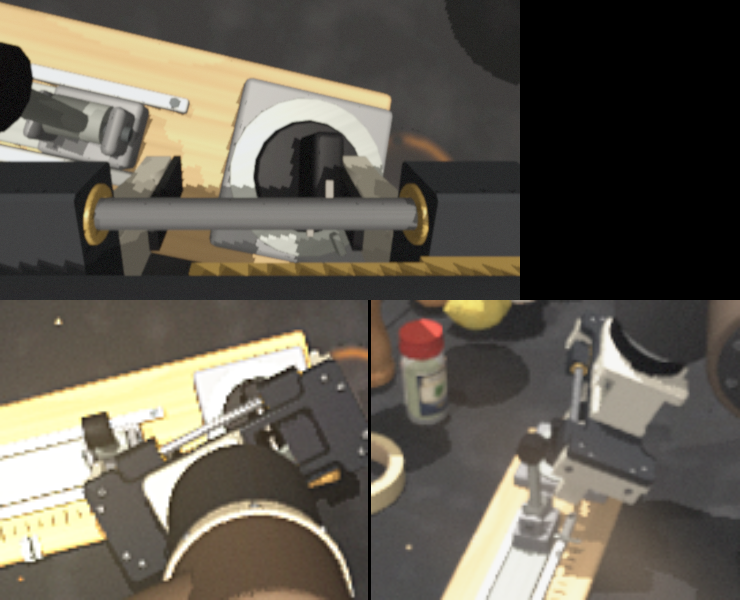

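The wrist view shows the bar between opened fingers, and q5 sits at its limit of 0. The lean pushed the wrist to its range, so the arm was dragged +y. I'll back off upwards with less lean, then regrip at the final yaw.

jog_arm:
  steps:
    - [[0,0,0.0,-0.04,0,-0.1,0],[0,0,0,-0.1,0,-0.25,0],[0,0,0,-0.2,0,-0.4,0],[0,0,0,-0.32,0,-0.4,0],[0,0,0,-0.4,0,-0.4,0],[0,0,0,-0.4,0,-0.4,0],[0,0,0,-0.4,0,-0.4,0],[0,0,0,-0.4,0,-0.4,0]]

```text
t: 8.45
eef_pos: [0.4763, -0.1125, 0.1006]
ee_rot: [3.052, -0.112, 0.367]
force: [0.8, -0.7, -1.0]
width: 0.0877
gripper_force: 0.0
```

```bash
python3 - <<'E'
from h import *
from station import arm
s=arm.get_state();print(s["q"].round(2),s["eef_pos"],s["ee_rot"],s["force"])
c=np.array([.5105,-.137]);L=.036*np.sin(.12)
P=c+L*np.array([np.cos(.714),np.sin(.714)]);print(P)
print(to([*P,.09],[np.pi,-.12,.714]))
E
```

```text
[ 0.24  0.04 -0.68  0.11 -0.73  1.62] [ 0.47633083 -0.11250491  0.10060974] [ 3.05233798 -0.11217901  0.36704579] [ 0.7551679  -0.67076314 -0.97341854]
[ 0.513757   -0.13417778]
(array([0.103, 0.129, 0.066]), array([ 0.164,  0.029, -0.438]))
```

jog_arm:
  steps:
    - [[0,0.05,0.07,0,0.08,0.02,-0.2],[0,0.103,0.129,0,0.164,0.03,-0.438],[0,0.103,0.129,0.06,0.164,0.03,-0.438],[0,0.103,0.129,0.06,0.164,0.03,-0.438],[0,0.103,0.129,0.06,0.164,0.03,-0.438],[0,0.103,0.129,0.06,0.164,0.03,-0.438]]

```text
t: 9.05
eef_pos: [0.513, -0.134, 0.0917]
ee_rot: [-3.141, -0.12, 0.711]
force: [0.2, 0.6, 0.2]
width: 0.0877
gripper_force: 0.0
```

```bash
python3 - <<'E'
from h import *
from station import arm
s=arm.get_state();print(s["q"].round(2))
print(to([.5138,-.1342,.018],[np.pi,-.12,.714]))
E
```

```text
[ 0.05  0.17 -0.46 -0.1  -0.85  2.29]
(array([-0.033,  0.003,  0.293]), array([ 0.   ,  0.   , -0.004]))
```

jog_arm:
  steps:
    - [[0,-0.015,0,0.12,0,0,0],[0,-0.03,0,0.25,0,0,0],[0,-0.033,0,0.29,0,0,0],[0,-0.033,0,0.29,0,0,0],[0,-0.033,0,0.29,0,0,0],[255,-0.033,0,0.29,0,0,0],[255,-0.033,0,0.29,0,0,0],[255,-0.033,0,0.29,0,0,0]]
  newtons: 15

```text
t: 9.85
eef_pos: [0.5149, -0.1336, 0.0203]
ee_rot: [3.14, -0.123, 0.714]
force: [-0.3, -0.2, 0.6]
width: 0.0693
gripper_force: 0.0
```

jog_arm:
  steps:
    - [[255,0,0,0,0,0,0],[255,0,0,0,0,0,0],[255,0,0,0,0,0,0],[255,0,0,0,0,0,0],[255,0,0,0,0,0,0],[255,0,0,0,0,0,0],[255,0,0,0,0,0,0],[255,0,0,0,0,0,0]]

```text
t: 10.65
eef_pos: [0.5163, -0.1339, 0.02]
ee_rot: [3.139, -0.123, 0.715]
force: [5.1, -2.5, -0.6]
width: 0.0141
gripper_force: 14.8
```

jog_arm:
  steps:
    - [[0,0,0,0,0,0,0],[0,0,0,0,0,0,0],[0,0,0,0,0,0,0],[0,0,0,-0.08,0,0,0],[0,0,0,-0.28,0,0,0],[0,0,0,-0.48,0,0,0],[0,-0.1,0,-0.64,0,-0.1,0],[0,-0.2,0,-0.7,0,-0.15,0]]

```text
t: 11.45
eef_pos: [0.4621, -0.1809, 0.1916]
ee_rot: [3.136, -0.005, 0.715]
force: [-0.6, -0.4, -0.6]
width: 0.0725
gripper_force: 0.0
```

```bash
python3 - <<'E'
from h import *
from station import vision,arm
f=vision.grab_frame("wrist");pickle.dump(f,open("w4.pkl","wb"))
print(arm.get_state()["eef_pos"])
src=[];dst=[]
for gx,gy in [(-.05,-.162),(-.05,-.062),(.05,-.162),(.05,-.062)]:
    src.append(proj(f,g2w([gx,gy,.041])));dst.append([(-gy-.062)*5000,(.05-gx)*5000])
H=cv2.getPerspectiveTransform(np.float32(src),np.float32(dst))
r=cv2.warpPerspective(f["color"],H,(500,500),flags=cv2.INTER_CUBIC)
# lever neighbourhood, native x2
u,v=proj(f,g2w([0,0.03,.06])).astype(int);print(u,v)
cv2.imwrite("pics/r4.png",r[:,:,::-1])
E
```

```text
[ 0.45967572 -0.18201688  0.19137407]
175 51
```

View pics/r4.png

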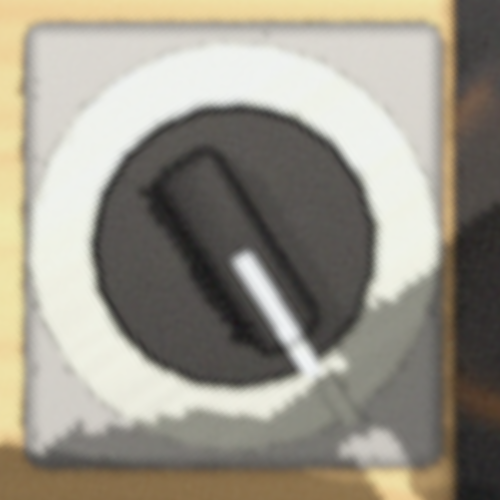

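The rectified view shows the pointer ending at about (312,372) and the tab just beyond it at about (345,400), so they line up to within a few degrees. I'll quantify that with a polar profile.

```bash
python3 - <<'E'
from h import *
for n,hi in (("w1",1),("w4",1)):
    f=pickle.load(open(n+".pkl","rb"))
    src=[];dst=[]
    for gx,gy in [(-.05,-.162),(-.05,-.062),(.05,-.162),(.05,-.062)]:
        src.append(proj(f,g2w([gx,gy,.041])));dst.append([(-gy-.062)*8000,(.05-gx)*8000])
    r=cv2.warpPerspective(f["color"],cv2.getPerspectiveTransform(np.float32(src),np.float32(dst)),(800,800),flags=cv2.INTER_CUBIC)
    g=cv2.cvtColor(r,cv2.COLOR_RGB2GRAY)
    m=(g<110).astype(np.uint8);m[:, 720:]=0
    cs=cv2.findContours(m,cv2.RETR_EXTERNAL,cv2.CHAIN_APPROX_NONE)[0]
    k=max((c for c in cs if abs(cv2.boundingRect(c)[0]+cv2.boundingRect(c)[2]/2-385)<80 and abs(cv2.boundingRect(c)[1]+cv2.boundingRect(c)[3]/2-390)<80),key=cv2.contourArea)
    e=cv2.fitEllipse(cv2.convexHull(k));c=e[0];print(n,e)
    # white line on skirt/bar
    P=np.argwhere((g>170)&(np.hypot(*(np.mgrid[:800,:800]-np.array(c)[::-1,None,None]))<.82*e[1][0]/2))
    d=cv2.fitLine(P[:,::-1].astype(np.float32),cv2.DIST_HUBER,0,.01,.01).ravel()
    print("line",len(P),"ang from down (right +)",np.degrees(np.arctan2(d[0]*np.sign(d[1]),abs(d[1]))))
    for r0 in (32,35,38):
        row=[]
        for a in range(20,48,1):
            t=np.radians(a);v=[g[int(c[1]+q*8*np.cos(t)),int(c[0]+q*8*np.sin(t))] for q in np.arange(r0-1,r0+1.1,.25)]
            row.append(int(np.mean(v)))
        print(r0,row)
E
```

```text
w1 ((377.7752685546875, 391.0895080566406), (444.431640625, 449.218994140625), 123.53529357910156)
line 4851 ang from down (right +) -18.757063
32 [215, 215, 216, 216, 216, 216, 216, 216, 213, 207, 198, 188, 183, 185, 188, 190, 193, 198, 204, 210, 215, 218, 219, 219, 219, 218, 219, 219]
35 [212, 212, 212, 212, 212, 212, 211, 209, 202, 193, 186, 186, 195, 205, 209, 205, 194, 187, 190, 199, 208, 212, 213, 214, 214, 215, 216, 216]
38 [210, 211, 211, 211, 211, 210, 210, 210, 206, 196, 188, 187, 195, 205, 209, 203, 193, 188, 195, 205, 211, 213, 214, 214, 214, 214, 214, 214]
w4 ((375.432373046875, 394.4591064453125), (448.3695983886719, 452.9870910644531), 114.56558227539062)
line 5001 ang from down (right +) 31.811468
32 [218, 209, 201, 198, 201, 204, 198, 187, 180, 171, 166, 155, 150, 152, 158, 161, 159, 153, 161, 181, 199, 210, 213, 202, 181, 159, 148, 143]
35 [144, 142, 140, 140, 140, 140, 140, 140, 138, 135, 131, 130, 132, 136, 138, 137, 128, 119, 119, 126, 133, 138, 140, 139, 138, 139, 139, 139]
38 [138, 139, 138, 138, 139, 139, 138, 138, 139, 137, 131, 127, 131, 137, 138, 136, 129, 126, 132, 137, 138, 138, 138, 138, 138, 138, 139, 139]
```

Dial pointer is at 31.7° and the tab centre at 34.1°. I'll trim by +0.042 rad by regripping at yaw 0.757.

```bash
python3 - <<'E'
from h import *
print(to([.5145,-.1338,.09],[np.pi,-.12,.757]))
E
```

```text
(array([ 0.291, -0.004,  0.406]), array([ 0.009,  0.15 , -0.053]))
```

jog_arm:
  steps:
    - [[0,0.15,0,0.2,0.009,0.15,-0.053],[0,0.291,0,0.4,0.009,0.15,-0.053],[0,0.291,0,0.4,0.009,0.15,-0.053],[0,0.291,0,0.55,0.009,0.15,-0.053],[0,0.295,0,0.66,0.009,0.15,-0.053],[0,0.3,0,0.68,0.009,0.15,-0.053],[0,0.3,0,0.68,0.009,0.15,-0.053],[150,0.3,0,0.68,0.009,0.15,-0.053]]

```text
t: 12.3
eef_pos: [0.5189, -0.1305, 0.0185]
ee_rot: [-3.139, -0.122, 0.756]
force: [-0.3, -0.8, 0.3]
width: 0.0837
gripper_force: 0.0
```

```bash
python3 - <<'E'
from h import *
print(to([.5150,-.1338,.020],[np.pi,-.12,.757]))
E
```

```text
(array([-0.019, -0.001, -0.009]), array([-0.004, -0.003, -0.001]))
```

jog_arm:
  steps:
    - [[255,-0.019,-0.001,-0.005,0,0,0],[255,-0.019,-0.001,-0.005,0,0,0],[255,-0.019,-0.001,-0.005,0,0,0],[255,-0.019,-0.001,-0.005,0,0,0],[255,-0.019,-0.001,-0.005,0,0,0],[255,-0.019,-0.001,-0.005,0,0,0],[255,-0.019,-0.001,-0.005,0,0,0],[255,-0.019,-0.001,-0.005,0,0,0]]
  newtons: 15

```text
t: 13.1
eef_pos: [0.5142, -0.1336, 0.0179]
ee_rot: [-3.137, -0.121, 0.756]
force: [-0.7, -0.8, 0.2]
width: 0.0214
gripper_force: 0.0
```

jog_arm:
  steps:
    - [[255,0,0,0,0,0,0],[255,0,0,0,0,0,0],[255,0,0,0,0,0,0]]

```text
t: 13.4
eef_pos: [0.5153, -0.1341, 0.0181]
ee_rot: [-3.139, -0.122, 0.756]
force: [3.4, -4.2, -4.1]
width: 0.0143
gripper_force: 15.0
```

jog_arm:
  steps:
    - [[0,0,0,0,0,0,0],[0,0,0,0,0,0,0],[0,0,0,0,0,0,0],[0,0,0,-0.08,0,0,0],[0,0,0,-0.28,0,0,0],[0,0,0,-0.48,0,0,0],[0,-0.1,0,-0.64,0,-0.1,0],[0,-0.2,0,-0.7,0,-0.15,0]]

```text
t: 14.2
eef_pos: [0.4648, -0.1837, 0.1905]
ee_rot: [3.14, -0.005, 0.757]
force: [0.0, -0.9, -1.4]
width: 0.0725
gripper_force: 0.0
```

```bash
cat > dial.py <<'E'
from h import *
def dial(f,c=(375.4,394.5)):
    src=[];dst=[]
    for gx,gy in [(-.05,-.162),(-.05,-.062),(.05,-.162),(.05,-.062)]:
        src.append(proj(f,g2w([gx,gy,.041])));dst.append([(-gy-.062)*8000,(.05-gx)*8000])
    r=cv2.warpPerspective(f["color"],cv2.getPerspectiveTransform(np.float32(src),np.float32(dst)),(800,800),flags=cv2.INTER_CUBIC)
    g=cv2.cvtColor(r,cv2.COLOR_RGB2GRAY)
    P=np.argwhere((g>170)&(np.hypot(*(np.mgrid[:800,:800]-np.array(c)[::-1,None,None]))<184))
    d=cv2.fitLine(P[:,::-1].astype(np.float32),cv2.DIST_HUBER,0,.01,.01).ravel()
    print("pointer line",len(P),np.degrees(np.arctan2(d[0]*np.sign(d[1]),abs(d[1]))))
E
python3 - <<'E'
from dial import *
from station import vision,arm
f=vision.grab_frame("wrist");pickle.dump(f,open("w5.pkl","wb"));dial(f);s=arm.get_state();print(s["t"],s["eef_pos"],s["ee_rot"],s["q"].round(2))
E
```

```text
pointer line 5263 35.378113
14.25 [ 0.46249415 -0.18490163  0.19023527] [ 3.14097087e+00 -2.61805264e-03  7.56835867e-01] [ 0.01  0.06 -0.37 -0.   -1.14  2.31]
```

```bash
python3 - <<'E'
from h import *
P=g2w([-.075,.04,.17]);print(P,to(P,[np.pi,0,.1376]))
E
```

```text
[0.41602225 0.00083446 0.17      ] (array([ 0.375, -0.668,  0.082]), array([-0.   , -0.003,  0.788]))
```

jog_arm:
  steps:
    - [[0,0.375,-0.668,0,0,0,0.788],[0,0.375,-0.668,0,0,0,0.788],[0,0.375,-0.668,0.08,0,0,0.788],[0,0.375,-0.668,0.08,0,0,0.788],[0,0.375,-0.668,0.08,0,0,0.788],[0,0.375,-0.668,0.08,0,0,0.788],[0,0.375,-0.668,0.08,0,0,0.788]]

```text
t: 14.95
eef_pos: [0.4166, 0.0038, 0.1665]
ee_rot: [-3.136, -0.0, 0.141]
force: [0.6, -1.1, 0.2]
width: 0.088
gripper_force: 0.0
```

```bash
python3 - <<'E'
from h import *
from station import vision,arm
f=vision.grab_frame("wrist");pickle.dump(f,open("w6.pkl","wb"))
print(arm.get_state()["eef_pos"],[proj(f,g2w(p)).round(0) for p in([-.042,0,.03],[-.052,.077,.03],[.006,0,.128])])
im=cv2.resize(f["color"][60:300,160:520],(800,533),interpolation=cv2.INTER_CUBIC)
cv2.imwrite("pics/w6.png",im[:,:,::-1])
E
```

```text
[0.41683628 0.00326515 0.16658247] [array([364., 180.]), array([282., 190.]), array([386., 126.])]
```

View pics/w6.png

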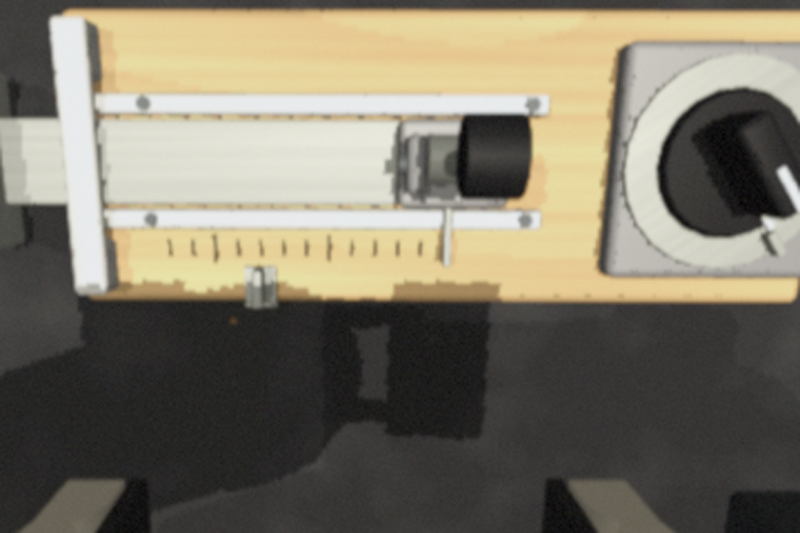

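The crop shows the index tip at (447,262), the clip plate at (261,268) and the lever head spanning (460–530, 115–198). The pointer also sits right at the tab, near (770,225).

```bash
python3 - <<'E'
from h import *
f=pickle.load(open("w6.pkl","rb"))
c,s=np.cos(GY),np.sin(GY)
w2g=lambda p:(np.r_[np.array([[c,s],[-s,c]])@(p[:2]-GC),p[2]]*1000).round(1)
px=lambda a,b:(160+(a+.5)/2.2222-.5,60+(b+.5)/2.2222-.5)
for z in (.025,.03,.04): print(z,w2g(plane(f,px(447,262),z)),w2g(plane(f,px(261,268),z)))
print("head",w2g(plane(f,px(496,157),.13)),[w2g(plane(f,px(x,157),.135)) for x in(460,530)])
# board axis direction in this image: rail edges -> yaw check
a=plane(f,px(145,103),.026);b=plane(f,px(538,104),.026);print("rail yaw",np.arctan2(*(a-b)[:2][::-1])-np.pi/2)
from station import arm
for ang in(.0,.1): 
  P=g2w([.07*np.sin(ang)+.001,0,.2]);print(to(P,[np.pi,0,.1376]))
E
```

```text
0.025 [-40.3   2.1  25. ] [-43.2  82.1  25. ]
0.03 [-39.6   2.7  30. ] [-42.5  81.5  30. ]
0.04 [-38.3   3.9  40. ] [-41.1  80.4  40. ]
head [  3.4   2.4 130. ] [array([  3.4,  13.3, 135. ]), array([  3.4,  -6.1, 135. ])]
rail yaw 0.13891037146511742
(array([ 0.299,  0.169, -0.134]), array([-0.007, -0.001,  0.004]))
(array([ 0.327,  0.169, -0.134]), array([-0.007, -0.001,  0.004]))
```

```bash
python3 - <<'E'
from h import *
F={n:pickle.load(open(n+".pkl","rb")) for n in("w1","w6","w5")}
S=4000
def rect(f,z=.03):
    src=[];dst=[]
    for gx,gy in [(-.07,-.03),(-.07,.12),(.03,-.03),(.03,.12)]:
        src.append(proj(f,g2w([gx,gy,z])));dst.append([(.12-gy)*S,(.03-gx)*S])
    return cv2.cvtColor(cv2.warpPerspective(f["color"],cv2.getPerspectiveTransform(np.float32(src),np.float32(dst)),(600,400),flags=cv2.INTER_CUBIC),cv2.COLOR_RGB2GRAY)
A=rect(F["w6"]);B=rect(F["w1"])
def m(gx,gy,hx,hy):
    u,v=int((.12-gy)*S),int((.03-gx)*S);a,b=int(hy*S),int(hx*S)
    T=A[v-b:v+b,u-a:u+a];k=32
    W=B[v-b-k:v+b+k,u-a-k:u+a+k];r=cv2.matchTemplate(W,T,cv2.TM_CCOEFF_NORMED);_,s,_,l=cv2.minMaxLoc(r)
    return round(s,2),(np.array(l)-k)/S*1000*np.array([-1,-1])  # dy,dx mm w1-w6
print("index",m(-.034,.0027,.008,.005));print("clip",m(-.044,.0815,.008,.006))
print("ticks",m(-.032,.04,.006,.03))
for z in(.016,.02,.025,.03,.035,.04):
    for gy in (.0027,.0815):
        p=g2w([-.04,gy,z]);C=[]
        for n in("w6","w1"): 
            q=plane(F[n],proj(F[n],p),.03);C.append(q)
        d=(C[1]-C[0])[:2];print(z,gy,round(1000*(-np.sin(GY)*d[0]+np.cos(GY)*d[1]),1),end=" | ")
    print()
E
```

```text
index (0.58, array([-7. , -0.5]))
clip (0.62, array([ 8.  , -5.75]))
ticks (0.53, array([-5.5, -0. ]))
0.016 0.0027 -5.9 | 0.016 0.0815 -5.2 | 
0.02 0.0027 -4.2 | 0.02 0.0815 -3.8 | 
0.025 0.0027 -2.2 | 0.025 0.0815 -1.9 | 
0.03 0.0027 0.0 | 0.03 0.0815 0.0 | 
0.035 0.0027 2.2 | 0.035 0.0815 1.9 | 
0.04 0.0027 4.5 | 0.04 0.0815 3.9 |
```

```bash
python3 - <<'E'
from h import *
for z in (.17,.075):
  P=g2w([.004,.0018,z]);print(P,to(P,[np.pi,0,.1385]))
E
```

```text
[ 0.49951529 -0.02616835  0.17      ] (array([ 0.311,  0.163, -0.014]), array([-0.007, -0.001,  0.002]))
[ 0.49951529 -0.02616835  0.075     ] (array([0.311, 0.165, 0.366]), array([-0.007, -0.001,  0.002]))
```

jog_arm:
  steps:
    - [[0,0.311,0.163,-0.02,0,0,0],[0,0.311,0.163,-0.02,0,0,0],[0,0.311,0.163,-0.02,0,0,0],[0,0.311,0.163,0.1,0,0,0],[0,0.311,0.163,0.24,0,0,0],[0,0.311,0.163,0.36,0,0,0],[0,0.311,0.163,0.36,0,0,0],[0,0.311,0.163,0.36,0,0,0]]

```text
t: 15.8
eef_pos: [0.4995, -0.0269, 0.0768]
ee_rot: [-3.137, 0.0, 0.137]
force: [0.5, -0.2, 0.2]
width: 0.0874
gripper_force: 0.0
```

jog_arm:
  steps:
    - [[255,0,0,0,0,0,0],[255,0,0,0,0,0,0],[255,0,0,0,0,0,0],[255,0,0,0,0,0,0],[255,0,0,0,0,0,0],[255,0,0,0,0,0,0],[255,0,0,0,0,0,0],[255,0,0,0,0,0,0]]
  newtons: 20

```text
t: 16.6
eef_pos: [0.4994, -0.026, 0.0764]
ee_rot: [-3.136, -0.001, 0.137]
force: [0.8, -0.1, -0.7]
width: 0.0289
gripper_force: 0.0
```

jog_arm:
  steps:
    - [[255,0,0,0,0,0,0],[255,0,0,0,0,0,0],[255,0,0,0,0,0,0]]

```text
t: 16.9
eef_pos: [0.4994, -0.0263, 0.0764]
ee_rot: [-3.137, -0.0, 0.137]
force: [1.1, -2.0, -0.6]
width: 0.0178
gripper_force: 20.0
```

```bash
python3 - <<'E'
from h import *
P=g2w([.004,.08,.075]);print(to(g2w([.004,.0018,.075]),[np.pi,0,.1385]))
c,s=np.cos(GY),np.sin(GY)
from station import arm
st=arm.get_state();p=st["eef_pos"];print(np.array([[c,s],[-s,c]])@(p[:2]-GC),p,st["q"].round(2))
print(np.load if 0 else to(p+.0782*np.array([-np.sin(.1385),np.cos(.1385),0]),st["ee_rot"]))
E
```

```text
(array([ 0.001, -0.   ,  0.006]), array([-0.006, -0.001, -0.001]))
[0.00386992 0.00170073] [ 0.49940006 -0.02628452  0.07641803] [ 0.34  0.18 -0.52 -0.01 -0.87  1.38]
(array([-0.   , -0.313,  0.002]), array([0., 0., 0.]))
```

jog_arm:
  steps:
    - [[255,0,-0.03,0,0,0,0],[255,0,-0.08,0,0,0,0],[255,0,-0.14,0,0,0,0],[255,0,-0.2,0,0,0,0],[255,0,-0.26,0,0,0,0],[255,0,-0.3,0,0,0,0],[255,0,-0.314,0,0,0,0],[255,0,-0.314,0,0,0,0]]

```text
t: 17.7
eef_pos: [0.4883, 0.0518, 0.0765]
ee_rot: [-3.137, 0.0, 0.138]
force: [3.9, -4.0, -5.4]
width: 0.0177
gripper_force: 20.0
```

jog_arm:
  steps:
    - [[255,0,0,0,0,0,0],[255,0,0,0,0,0,0]]

```text
t: 17.9
eef_pos: [0.4884, 0.0513, 0.0765]
ee_rot: [-3.136, 0.0, 0.137]
force: [3.4, -4.2, -5.5]
width: 0.0178
gripper_force: 20.0
```

```bash
python3 - <<'E'
from h import *
from station import arm,vision
c,s=np.cos(GY),np.sin(GY)
st=arm.get_state();p=st["eef_pos"];print(np.array([[c,s],[-s,c]])@(p[:2]-GC),st["force"],st["width"])
for n in("scene","top"):
    f=vision.grab_frame(n);pickle.dump(f,open(n+"7.pkl","wb"))
    f0=pickle.load(open(n+".pkl","rb"))
    src=[];dst=[];z=.03;S=1000
    for gx,gy in [(-.06,.05),(-.06,.11),(-.02,.05),(-.02,.11)]:
        src.append(proj(f,g2w([gx,gy,z])));dst.append([(.11-gy)*S,(-.02-gx)*S])
    H=cv2.getPerspectiveTransform(np.float32(src),np.float32(dst))
    for q in (f0,f):
        g=cv2.cvtColor(cv2.warpPerspective(q["color"],H,(60,40)),cv2.COLOR_RGB2GRAY)
        print(n,"rows x=-24..-56 step4, cols y=102..60 step2");print(g[4:38:4,8:50:2])
E
```

```text
[0.00363337 0.08001912] [ 3.38547417 -4.16499935 -5.52443247] 0.017838701969186858
scene rows x=-24..-56 step4, cols y=102..60 step2
[[246 245 242 246 245 244 246 245 243 245 245 242 244 245 244 244 246 245
  244 246 243]
 [240 230 238 243 237 240 243 241 243 244 239 239 243 239 240 243 241 239
  242 242 238]
 [183 191 191 192 184 182 183 173 184 196 197 187 196 191 179 165 160 175
  179 190 186]
 [236 233 232 235 237 232 232 233 236 236 235 233 234 235 235 232 231 233
  234 235 229]
 [222 201 219 232 234 225 195 217 229 234 224 189 207 229 232 214 212 222
  233 234 204]
 [234 207 213 229 234 230 213 217 232 234 223 216 227 233 235 219 209 227
  233 231 218]
 [238 237 232 230 230 233 228 206 177 149 134 151 208 232 237 237 237 236
  236 237 227]
 [240 240 224 212 219 198 153 132 130 129 129 170 225 233 237 239 239 239
  239 239 239]
 [240 237 217 217 214 180 137 131 131 130 133 156 213 235 239 239 239 239
  239 239 239]]
scene rows x=-24..-56 step4, cols y=102..60 step2
[[139 137 140 140 137 137 141 140 139 142 139 133 129 124 124 133 139 140
  141 141 147]
 [141 141 140 139 139 138 
[... 1686 characters left out ...]
0 133 119 122 139 134 110 122 140 128 106 125 141 140 124 124
  137 140 127]
 [143 143 118 135 144 143 144 145 146 144 134 124 143 142 147 148 146 145
  147 146 147]
 [147 134  54 150 142 144 139  88 130 143 144 133 112 126 144 143 109 106
  143 144 141]
 [141 112  94 136 141 141 126  85 143 144 141 130 121 144 142 141 114 111
  137 143 140]
 [150 150 136 147 150 150 152 151 151 138 130 117 113 131 148 145 142 141
  143 144 144]
 [157 157 157 155 154 156 156 154 137 112 127  96  86 166 235 237 229 222
  216 232 236]
 [156 156 156 156 156 157 158 157 142 133 135 110 136 253 255 249 246 246
  246 246 245]
 [153 154 156 152 154 152 155 152 137 136 187 162 178 237 255 248 245 245
  245 246 246]]
```

```bash
python3 - <<'E'
from h import *
np.set_printoptions(linewidth=200)
for n in("scene","top"):
    f=pickle.load(open(n+"7.pkl","rb"));src=[];dst=[]
    for gx,gy in [(-.06,.05),(-.06,.11),(-.02,.05),(-.02,.11)]:
        src.append(proj(f,g2w([gx,gy,.032])));dst.append([(.11-gy)*1000,(-.02-gx)*1000])
    g=cv2.cvtColor(cv2.warpPerspective(f["color"],cv2.getPerspectiveTransform(np.float32(src),np.float32(dst)),(60,40),flags=cv2.INTER_CUBIC),cv2.COLOR_RGB2GRAY)
    print(n,"cols y=90..66");
    for r in range(6,36,2): print(-20-r,g[r,20:45])
E
```

```text
scene cols y=90..66
-26 [140 140 141 143 143 143 142 141 139 136 131 127 124 123 126 132 138 142 144 144 144 144 145 145 143]
-28 [141 142 143 143 142 143 143 142 139 137 135 132 127 126 130 136 140 142 143 144 143 143 143 143 142]
-30 [136 137 135 135 135 137 137 133 128 128 128 128 125 123 123 125 129 132 134 135 135 134 134 133 134]
-32 [127 126 124 124 126 127 125 122 120 121 124 126 125 121 119 120 122 124 124 124 124 124 125 126 126]
-34 [128 127 128 129 129 129 128 127 128 129 129 128 126 126 126 127 127 128 129 129 129 129 130 130 129]
-36 [126 128 130 130 129 129 128 127 127 129 131 130 128 127 125 124 124 125 126 125 127 128 129 130 129]
-38 [120 124 125 128 129 129 126 119 112 113 118 123 123 122 119 116 113 110 108 109 114 121 126 128 127]
-40 [110 119 125 127 129 129 123 108  94  93 104 117 122 122 118 113 109 106 104 105 112 119 125 129 129]
-42 [105 117 124 126 126 124 119 111 103 102 106 114 118 119 118 114 105  96  95 103 114 121 124 126 128]
-44 [113 122 127 128 127 124 118 113 109 111 115 117 118 117 118 116 109 103 103 111 119 123 124 124 125]
-46 [127 127 126 126
[... 1417 characters left out ...]
133 120 104 103 125 145 148 142 142 144 146 144 137 129 129 137]
-44 [154 153 150 150 153 154 147 140 134 128 118 113 112 119 132 137 145 147 143 140 141 140 138 139 141]
-46 [153 155 155 152 151 140 117 105 119 124  99  80  81  95 111 132 170 196 188 161 159 166 163 153 148]
-48 [156 156 156 149 141 127 109 104 122 124 102  77  65  91 136 186 234 255 243 220 222 231 226 215 213]
-50 [160 164 160 144 132 131 136 141 141 133 122 104  97 145 206 249 253 252 236 231 244 249 249 249 249]
-52 [159 158 158 156 144 134 132 142 146 133 114  88 110 188 255 255 255 254 249 245 245 246 246 246 246]
-54 [153 154 155 156 151 140 120 110 113 116  87  59 106 194 254 255 254 250 247 246 244 244 244 244 244]
```

jog_arm:
  steps:
    - [[255,0.012,-0.002,0.001,0,0,0],[255,0.03,-0.002,0.003,0,0,0],[255,0.06,-0.002,0.0085,0,0,0],[255,0.092,-0.002,0.019,0,0,0],[255,0.124,-0.002,0.034,0,0,0],[255,0.153,-0.002,0.053,0,0,0],[255,0.181,-0.002,0.075,0,0,0],[255,0.181,-0.002,0.075,0,0,0]]

```text
t: 18.8
eef_pos: [0.534, 0.0577, 0.058]
ee_rot: [-3.137, 0.0, 0.137]
force: [1.9, -6.1, -1.3]
width: 0.0179
gripper_force: 20.0
```

```bash
cat > g.py <<'E'
from h import *
from station import arm
st=arm.get_state();c,s=np.cos(.1385),np.sin(.1385);p=st["eef_pos"]
print(st["t"],"guide",(np.array([[c,s],[-s,c]])@(p[:2]-GC)*1000).round(1),(p[2]*1000).round(1),"rot",st["ee_rot"].round(3),"F",st["force"].round(1),st["width"].round(4),st["q"].round(2))
E
python3 g.py
```

```text
Traceback (most recent call last):
  File "g.py", line 4, in <module>
    print(st["t"],"guide",(np.array([[c,s],[-s,c]])@(p[:2]-GC)*1000).round(1),(p[2]*1000).round(1),"rot",st["ee_rot"].round(3),"F",st["force"].round(1),st["width"].round(4),st["q"].round(2))
                                                                                                                                                        ^^^^^^^^^^^^^^^^^
AttributeError: 'float' object has no attribute 'round'
```

jog_arm:
  steps:
    - [[255,0.024,-0.002,0.026,0,0,0],[255,0.045,-0.002,0.054,0,0,0],[255,0.059,-0.002,0.078,0,0,0],[255,0.07,-0.002,0.103,0,0,0],[255,0.078,-0.002,0.13,0,0,0],[255,0.085,-0.002,0.157,0,0,0],[255,0.085,-0.002,0.165,0,0,0],[255,0.085,-0.002,0.165,0,0,0]]

```text
t: 19.6
eef_pos: [0.5576, 0.0624, 0.0182]
ee_rot: [-3.136, -0.005, 0.138]
force: [7.0, -4.1, 1.7]
width: 0.018
gripper_force: 20.0
```

```bash
sed -i 's/st\["width"\].round(4)/round(st["width"],4)/' g.py; python3 g.py
```

```text
19.6 guide [73.7 81.5] 18.2 rot [-3.136 -0.005  0.138] F [ 7.  -4.1  1.7] 0.018 [ 0.46  0.34 -0.46 -0.   -0.76  1.25]
```

jog_arm:
  steps:
    - [[255,0,0.004,0.01,0,0,0],[255,0,0.004,0.02,0,0,0],[255,0,0.004,0.02,0,0,0],[255,0,0.004,0.02,0,0,0]]

```text
t: 20.0
eef_pos: [0.5585, 0.0618, 0.0137]
ee_rot: [-3.136, -0.007, 0.138]
force: [8.3, -4.7, 1.7]
width: 0.018
gripper_force: 20.0
```

```bash
python3 g.py
```

```text
20.0 guide [74.6 80.8] 13.7 rot [-3.136 -0.007  0.138] F [ 8.3 -4.7  1.7] 0.018 [ 0.46  0.35 -0.46 -0.   -0.75  1.26]
```

jog_arm:
  steps:
    - [[255,0.003,0,0.012,0,0,0],[255,0.003,0,0.024,0,0,0],[255,0.003,0,0.024,0,0,0],[255,0.003,0,0.024,0,0,0]]

```text
t: 20.4
eef_pos: [0.5593, 0.0618, 0.009]
ee_rot: [-3.136, -0.008, 0.139]
force: [2.4, -4.1, 14.2]
width: 0.0179
gripper_force: 20.0
```

```bash
python3 g.py
```

```text
20.4 guide [75.3 80.6] 9.0 rot [-3.136 -0.008  0.139] F [ 2.4 -4.1 14.2] 0.0179 [ 0.46  0.36 -0.46 -0.   -0.74  1.26]
```

jog_arm:
  steps:
    - [[255,0,0,0.008,0,0,0],[255,0,0,0.008,0,0,0],[255,0,0,0.008,0,0,0]]

```text
t: 20.7
eef_pos: [0.5595, 0.0618, 0.0078]
ee_rot: [-3.136, -0.008, 0.139]
force: [-0.0, -4.3, 21.6]
width: 0.0181
gripper_force: 20.0
```

```bash
python3 g.py; python3 - <<'E'
from h import *
from station import vision
# lever head in scene view: black blob near predicted closed / not closed positions
f=vision.grab_frame("scene");pickle.dump(f,open("scene9.pkl","wb"))
t=vision.grab_frame("top");pickle.dump(t,open("top9.pkl","wb"))
print([proj(f,g2w([.07,.08,z])).round(0) for z in(.07,.09)])
E
```

```text
20.7 guide [75.6 80.6] 7.8 rot [-3.136 -0.008  0.139] F [-0.  -4.3 21.6] 0.0181 [ 0.46  0.36 -0.46 -0.   -0.74  1.26]
[array([263., 326.]), array([263., 319.])]
```

```bash
python3 - <<'E'
from h import *
np.set_printoptions(linewidth=200)
f=pickle.load(open("top9.pkl","rb"));src=[];dst=[]
for gx,gy in [(-.06,.05),(-.06,.11),(-.02,.05),(-.02,.11)]:
    src.append(proj(f,g2w([gx,gy,.032])));dst.append([(.11-gy)*1000,(-.02-gx)*1000])
g=cv2.cvtColor(cv2.warpPerspective(f["color"],cv2.getPerspectiveTransform(np.float32(src),np.float32(dst)),(60,40),flags=cv2.INTER_CUBIC),cv2.COLOR_RGB2GRAY)
for r in range(6,36,2): print(-20-r,g[r,16:45])
E
```

```text
-26 [248 255 255 255 255 254 243 240 248 255 255 255 254 250 255 255 245 254 255 255 255 255 249 241 243 252 255 255 255]
-28 [161 155 165 183 207 218 210 179 155 147 160 189 216 240 255 230 122  64 123 188 206 217 218 198 170 158 158 173 192]
-30 [245 235 222 210 209 227 245 247 246 237 226 223 229 241 248 234 195 183 211 227 214 216 237 246 246 241 229 218 207]
-32 [243 244 245 246 246 244 243 243 243 243 244 245 244 241 241 250 248 245 245 245 246 246 243 243 243 244 246 246 246]
-34 [246 241 241 241 243 242 235 234 241 243 241 240 236 234 247 255 233 178 175 223 246 246 242 244 241 231 231 238 244]
-36 [245 240 240 241 245 231 192 182 217 244 244 237 225 222 247 255 196 134 162 232 246 245 246 245 221 187 194 231 245]
-38 [244 241 241 245 244 207 168 183 229 245 243 236 228 231 254 240 170 138 192 245 245 240 244 239 206 166 156 183 220]
-40 [245 245 241 245 235 175 139 179 244 246 240 241 244 249 253 222 183 187 231 245 244 240 241 236 223 205 190 189 215]
-42 [246 244 240 240 241 236 231 235 245 244 241 243 241 244 222 161 137 192 245 245 241 240 240 240 239 239 240 241 242]
-44 [247 243 242 243 244 245 245 244 243 243 242 240 249 251 202 125 128 200 246 248 246 243 242 243 243 243 244 243 242]
-46 [245 243 244 244 244 245 246 241 232 223 216 220 253 255 171  98 125 206 245 251 250 237 234 241 244 243 242 243 243]
-48 [245 245 244 244 244 244 245 243 237 229 222 226 245 252 222 171 151 179 229 255 255 251 230 220 232 245 245 243 244]
-50 [246 246 245 245 245 246 245 239 239 248 255 255 253 255 255 191 124 153 232 255 255 244 227 223 238 247 247 245 245]
-52 [245 245 245 245 245 245 244 242 243 249 253 251 253 255 242 139  93 164 255 255 255 253 248 244 245 245 245 244 244]
-54 [244 244 244 244 244 244 244 247 251 255 246 237 253 255 192  82  80 179 251 255 255 250 247 245 243 243 243 243 243]
```

jog_arm:
  steps:
    - [[255,0,-0.003,0.002,0,0,0],[255,0,-0.003,0.002,0,0,0],[255,0,-0.003,0.002,0,0,0],[255,0,-0.003,0.002,0,0,0]]

```text
t: 21.2
eef_pos: [0.5595, 0.0625, 0.0077]
ee_rot: [-3.136, -0.008, 0.139]
force: [0.1, -5.0, 24.5]
width: 0.0181
gripper_force: 20.0
```

```bash
python3 g.py; python3 - <<'E'
from h import *
from station import vision
np.set_printoptions(linewidth=200)
f=vision.grab_frame("scene");src=[];dst=[]
for gx,gy in [(-.06,.05),(-.06,.11),(-.02,.05),(-.02,.11)]:
    src.append(proj(f,g2w([gx,gy,.032])));dst.append([(.11-gy)*1000,(-.02-gx)*1000])
g=cv2.cvtColor(cv2.warpPerspective(f["color"],cv2.getPerspectiveTransform(np.float32(src),np.float32(dst)),(60,40),flags=cv2.INTER_CUBIC),cv2.COLOR_RGB2GRAY)
for r in range(6,36,2): print(-20-r,g[r,16:45])
E
```

```text
21.2 guide [75.7 81.3] 7.7 rot [-3.136 -0.008  0.139] F [ 0.1 -5.  24.5] 0.0181 [ 0.46  0.36 -0.46 -0.   -0.74  1.26]
-26 [246 246 246 245 244 244 246 252 251 232 206 172 147 143 161 187 213 230 239 245 248 247 246 245 245 245 246 246 245]
-28 [244 247 248 246 244 245 245 243 230 200 166 139 132 147 173 200 218 233 241 245 248 248 246 244 243 244 248 250 250]
-30 [200 189 189 200 216 221 211 191 169 151 140 130 131 152 184 216 229 228 222 207 194 192 202 217 217 207 201 191 189]
-32 [146 147 157 161 157 149 149 156 164 177 185 175 160 162 188 215 215 195 172 152 139 138 147 158 158 156 160 169 177]
-34 [188 184 199 212 217 216 217 219 221 226 231 221 200 183 183 199 210 211 211 205 195 186 190 206 218 222 222 222 225]
-36 [188 176 188 211 224 229 232 235 234 230 226 218 202 192 190 199 210 219 227 231 230 225 224 225 227 230 232 232 233]
-38 [202 178 176 194 215 226 227 230 231 230 225 215 201 195 202 213 218 221 222 218 214 209 204 205 212 223 229 230 229]
-40 [216 188 172 179 202 221 228 228 231 233 223 194 161 156 179 208 221 221 218 211 202 196 195 200 210 219 225 231 232]
-42 [205 167 126 116 150 197 227 229 227 226 217 193 167 154 166 193 211 221 225 218 196 174 173 192 213 223 225 230 235]
-44 [184 153 130 136 168 202 223 231 230 226 221 211 194 187 189 196 203 212 225 225 204 182 179 195 214 223 226 227 230]
-46 [179 153 153 183 215 229 228 229 231 227 215 198 186 190 206 221 225 227 232 231 226 220 220 223 226 228 230 231 224]
-48 [195 174 167 181 195 198 190 181 171 156 141 125 125 153 188 220 232 231 232 231 230 231 232 231 230 230 231 235 234]
-50 [224 205 177 154 138 126 118 118 121 122 125 134 148 174 202 215 223 227 229 231 231 232 232 232 231 231 232 232 232]
-52 [199 174 150 133 122 123 125 126 125 123 119 128 161 198 224 226 222 225 229 232 234 234 234 234 234 234 234 234 233]
-54 [185 161 139 129 123 123 126 126 126 127 122 121 141 175 210 228 230 233 236 236 236 235 235 235 235 235 235 235 236]
```

```bash
python3 -c "
from station import arm
print(arm.job_done())"
```

```text
the job is handed in; nothing more can be done
None
```

I handed the job in at 21 s: the dial is within about 1° of its tab, and the leg is within about 1 mm of its marker. The lever is pressed down against its stop, judged by a 24 N push and not seen directly, and the gripper still holds it.

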